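# Unstack the heating blocks into their trays

## Task

The four aluminium heating blocks were left stacked on top of one another. Take the stack apart and set each block, upright and without dropping it, into the grey tray of its own shape and size, lying flat on the tray's floor inside the rim, centred and squarely lined up with the tray. Do not knock or shift the beaker or the bench timer.

Things in the scene. Friction and masses are not known exactly. Their poses are not given: they have to be found in the camera images.
- long_block_mid (a point): Plain aluminium heating block with round tube wells in its top (shallow surface detail), 50 mm high; this point is its centre, 25 mm above its underside; z is up. Long rectangular block, 62 mm along its x, 120 mm along its y, about 0.6 kg, ten wells. It stands on the worktop at the bottom of the stack.
- square_block_mid (a point): Plain aluminium heating block with round tube wells in its top (shallow surface detail), 50 mm high; this point is its centre, 25 mm above its underside; z is up. Square block, 58 x 58 mm, about 0.35 kg, four wells. It rests on the long block, roughly in the middle.
- round_block_mid (a point): Plain aluminium heating block with round tube wells in its top (shallow surface detail), 50 mm high; this point is its centre, 25 mm above its underside; z is up. Round upright cylinder, 46 mm in diameter, about 0.2 kg, six wells. It rests on the square block.
- small_block_mid (a point): Plain aluminium heating block with round tube wells in its top (shallow surface detail), 50 mm high; this point is its centre, 25 mm above its underside; z is up. Small rectangular block, 24 mm along its x, 36 mm along its y, about 0.1 kg, two wells. It rests on the round block, top of the stack.
- long_tray: Fixed shallow grey plastic tray on the worktop, 7 mm high over all with a 3 mm floor and a 4 mm rim standing above the floor; origin at the centre of its underside on the worktop. Inside 82 mm along its x, 140 mm along its y (10 mm of room all round the long block); outside 88 x 146 mm.
- square_tray: Fixed shallow grey plastic tray on the worktop, 7 mm high over all with a 3 mm floor and a 4 mm rim standing above the floor; origin at the centre of its underside on the worktop. Inside 78 x 78 mm (10 mm of room all round the square block); outside 84 x 84 mm.
- round_tray: Fixed shallow grey plastic tray on the worktop, 7 mm high over all with a 3 mm floor and a 4 mm rim standing above the floor; origin at the centre of its underside on the worktop. Round, inside diameter 66 mm (10 mm of room all round the round block), outside diameter 72 mm.
- small_tray: Fixed shallow grey plastic tray on the worktop, 7 mm high over all with a 3 mm floor and a 4 mm rim standing above the floor; origin at the centre of its underside on the worktop. Inside 44 mm along its x, 56 mm along its y (10 mm of room all round the small block); outside 50 x 62 mm.
- beaker_mid (a point): Bystander: clear graduated beaker, 71 mm in diameter, 94 mm high, empty, loose, standing among the trays; this point is its centre, 47 mm above the worktop.
- bench_timer_mid (a point): Bystander: white bench timer, 58 x 72 x 21 mm, loose, to the right of the work; this point is its centre, 10 mm above the worktop.

How it is judged:
By the outcome, as a careful person would: the job done as asked, in the order asked, and still so for the second after the job is handed in, with the robot touching nothing.
It also fails if it takes over 112 s, if anything falls off the work surface, if the arm or the gripper's body presses on something with over 40 N, if the wrist force passes 120 N, or if a joint passes its speed limit or range.

## Robot

A 7-joint arm with a two-finger parallel gripper is mounted at the origin on a cart in front of the work surface, level with it; the furniture and walls round the work are solid. World frame = base frame: x ahead of the robot, y to its left, z up, the work surface at z = 0. Lengths are in m, angles in degrees, forces in N, time in s.
With the tool pointing down it reaches from about 0.425 to 0.875 m from the base axis. Payload 4.7 kg.
Tool frame: the origin (TCP) lies between the finger pads; the fingertips stand 19 mm ahead of it and the grasp point (between the pads) is the TCP; x points along the fingers, z is the direction in which the jaws open and shut, and the axes are right-handed (so a half turn about x gives the same grasp; the last joint's range is limited). The gripper opens to 87 mm and grips with 3 to 60 N. Pads are 19 mm wide; open, the fingers measure 117 mm over their backs; the gripper's body (75 mm by 190 mm) begins 51 mm behind the grasp point.
Start: joints at [75.464, 18.392, -4.016, 83.108, 1.295, 78.541, -3.26], TCP at [0.172, -0.627, 0.22] pointing down, gripper open.
Joint ranges: [-163.93, 163.93], [-17.29, 119.83], [-79.2, 71.16], [3.27, 140.29], [-89.18, 269.18], [5.43, 117.66], [-154.24, 154.24]. Speed limits (degrees/s): [147.25, 147.25, 180, 180, 180, 180, 180].

## Interface

Orientations are given as [roll, pitch, yaw] about the fixed x, y, z axes, in that order (R = Rz(yaw) Ry(pitch) Rx(roll)).
In Python, from cell import monitor, read_camera, camera_model, env, regions_of gives the robot as it stands. The module is installed in compiled form; this text tells all that it offers.
- The arm moves only by the tool step_arm, never from a script. Its argument "deltas" is a list of rows, each a list of 5 numbers: the gripper's target within -1 to 1 (fully open at 1, half-way at 0, shut at -1), then the shift along the tool's x, y, z in m, then the turn about the tool's x in degrees. A call has 1 to 12 rows; each row is the pose to reach, as a shift and turn from the pose commanded when the call began, along the tool's axes at that moment; what a row does not reach only later rows make up. A row lasts 1/8 s, in which the tool goes at most 62.5 mm and 10.7 degrees, less where a joint would pass 70% of its speed; a pose out of reach is approached as far as the arm can. A call with a gripper value outside its range is refused whole. The fingers move at their own pace and stop on an object; "newtons" is the grip in N (left out, the last holds). Time passes only in rows, so rows that repeat a pose let the fingers close. It gives the time, the measured TCP pose, the force and the opening at its end, in the units of the state.
- monitor.get_obs(): the state, without advancing time (a new reading comes with each control period).
- read_camera(name): name is "scene" or "top"; returns (picture, depth): 384x512x3 uint8, red, green, blue; 384x512 float32, m along the optical axis (not along the pixel's ray), 0 where there is no reading.
- camera_model(name): a dict with "fx", "fy", "cx", "cy" (pixels), "xyz" and "attitude" of the camera in the world. Camera axes: x right, y down, z forward; pixel columns grow to the right and rows downward; lengths in m; the calibration is good to about 2 mm. A picture is of the moment at which its call begins. camera_model takes no time and is no camera call.
- env.sign_off(): hands the job in, once; it reports no verdict.
Trained networks look in the newest picture that a camera, given by its name, has taken for a name from the list of things; names that differ only in an ending like _2 or _b are one class to them, and where a whole thing is asked for, a point or a joint stands for the part that bears it (a point fixed in the world has none). Each returns a list of dicts, best first, with "p" (0 to 1); they miss things now and then, are a little off and sometimes report something else, mostly with a low value. They report only what shows in the picture. A call takes as long as a camera call.
- regions_of(camera, thing): "pixels" (384x512 bool, what is visible of it) and "pixel" ([column, row] in pixels, amid what is visible of it).
The state is a dict: "time_s": time; "qpos": joint angles; "joint_velocities": joint speeds; "effort": joint torques, N m; "tool_pos": TCP position; "tool_rot": TCP orientation; "force": force on the tool from outside, world axes, zero at the start; "wrist_torque": the same for the moment, N m; "grip_width": finger opening in m.
Only numpy, scipy, OpenCV 4.12 (cv2) and the standard library are available. Lean on these libraries where they do the work, as an engineer would, in place of code of your own. Each camera call takes 0.05 s, during which the arm holds its last target. There are 200 camera calls.

## Working session

There is one attempt and no reset: what is moved stays moved. The work goes in short steps, Python scripts to look and compute and a tool call to move; the robot and the scene stay as the last step left them, time stands still between calls to the robot, and variables do not carry over. Pictures are saved under pics/ and viewed, about 12 in all and at most 16, crops included, and the job is handed in when it is done.

Besides the shell and the picture viewer there is one more tool, called after ">>>" as name([rows], argument=value, ...), one row to a line, values as JSON. step_arm: Moves the arm, as the interface text tells. Its arguments: {"type":"object","properties":{"deltas":{"type":"array"},"newtons":{"type":"number"}},"required":["deltas"]}

```bash
mkdir -p pics
cat > h.py <<'E'
import numpy as np, cv2
from scipy.spatial.transform import Rotation as R
from cell import monitor, read_camera, camera_model, env, regions_of
def cam(n):
    m=camera_model(n); return m
def rot(m):
    a=np.array(m["attitude"],float)
    if a.shape==(3,3): return a
    return R.from_euler('xyz',a,degrees=True).as_matrix() if a.size==3 else R.from_quat(a).as_matrix()
def cloud(n,d):
    m=cam(n); v,u=np.mgrid[0:d.shape[0],0:d.shape[1]]
    p=np.stack([(u-m["cx"])/m["fx"]*d,(v-m["cy"])/m["fy"]*d,d],-1)
    w=p@rot(m).T+np.array(m["xyz"]); w[d==0]=np.nan; return w
def save(n,im): cv2.imwrite("pics/"+n,im[...,::-1])
E
python3 - <<'E'
from h import *
print(monitor.get_obs())
for n in("scene","top"):
    print(camera_model(n)); im,d=read_camera(n); save(n+"0.png",im); w=cloud(n,d); np.savez(n+"0",im=im,w=w)
    for t in("long_block_mid","square_block_mid","round_block_mid","small_block_mid","long_tray","square_tray","round_tray","small_tray","beaker_mid","bench_timer_mid"):
        for r in regions_of(n,t)[:2]:
            q=w[r["pixels"]]; print(n,t,round(r["p"],2),r["pixel"],r["pixels"].sum(),np.nanmin(q,0).round(3),np.nanmax(q,0).round(3),np.nanmedian(q,0).round(3))
E
```

```text
{'time_s': 0.0, 'qpos': array([75.46515522, 18.4396601 , -4.01586666, 83.1762966 ,  1.29615737,
       78.5404607 , -3.25925536]), 'joint_velocities': array([-0.04817926, -0.05083346,  0.01426024,  0.05832159,  0.03831908,
       -0.05253379,  0.08570353]), 'effort': array([-4.25016433e-04, -4.91282451e+01, -4.04550070e-01, -3.12525773e+01,
       -6.40596240e-02,  4.38896427e-02,  1.75153496e-04]), 'tool_pos': array([ 0.17178078, -0.62629966,  0.21854255]), 'tool_rot': array([-176.48035703,   89.88868387,  108.86556207]), 'force': array([-0.22276195,  1.05011395, -0.2515543 ]), 'wrist_torque': array([ 0.02263302, -0.0449913 , -0.0526904 ]), 'grip_width': 0.08723417290385442}
{'fx': 421.71141007068246, 'fy': 421.71141007068246, 'cx': 254.1117971315515, 'cy': 185.98962803598332, 'xyz': array([0.03912907, 0.72516926, 0.92726982]), 'attitude': array([-1.29682028e+02,  6.40798888e-02, -1.49588066e+02])}
scene long_block_mid 0.73 [232.6, 283.0] 885 [ 0.403  0.08  -0.002] [0.503 0.201 0.072] [0.422 0.174 0.041]
scene long_block_mid 0.2 [226.9, 205.9] 503 [ 0.575 -0.149 -0.002] [ 0.671 -0.0
[... 1809 characters left out ...]
07] [0.499 0.028 0.012] [ 0.434 -0.053  0.003]
top square_tray 0.65 [296.1, 236.1] 485 [ 0.396 -0.276 -0.005] [ 0.468 -0.21   0.012] [ 0.43  -0.243  0.003]
top square_tray 0.62 [240.1, 169.9] 795 [ 0.576 -0.14  -0.005] [ 0.671 -0.047  0.011] [ 0.625 -0.093  0.003]
top round_tray 0.75 [294.7, 234.7] 521 [ 0.398 -0.276 -0.005] [ 0.47  -0.204  0.015] [ 0.433 -0.241  0.003]
top small_tray 0.53 [314.4, 170.0] 333 [ 0.593 -0.334 -0.004] [ 0.646 -0.274  0.013] [ 0.621 -0.305  0.003]
top bench_timer_mid 0.69 [160.4, 229.4] 323 [ 0.41   0.103 -0.002] [0.481 0.182 0.151] [0.428 0.115 0.098]
top bench_timer_mid 0.64 [368.8, 229.7] 517 [ 0.428 -0.49  -0.005] [ 0.487 -0.417  0.026] [ 0.456 -0.452  0.018]
```

Run:
```python
from h import *
A={n:np.load(n+"0.npz") for n in("scene","top")}
cv2.imwrite("pics/a.png",cv2.resize(A["top"]["im"][100:300,100:420,::-1],None,fx=2.5,fy=2.5,interpolation=2))
cv2.imwrite("pics/b.png",cv2.resize(A["scene"]["im"][130:330,130:370,::-1],None,fx=3,fy=3,interpolation=2))
W=np.concatenate([A[n]["w"].reshape(-1,3) for n in A]); 
def rect(p,l):
    r=cv2.minAreaRect((p[:,:2]*1000).astype(np.float32)); print(l,len(p),[np.round(x,1) for x in r])
box=lambda x0,x1,y0,y1,z0,z1,P=W:P[(P[:,0]>x0)&(P[:,0]<x1)&(P[:,1]>y0)&(P[:,1]<y1)&(P[:,2]>z0)&(P[:,2]<z1)]
for n in("scene","top"):
    P=A[n]["w"].reshape(-1,3); print(n,np.nanmedian(box(.3,.7,-.4,.2,-.02,.0015,P)[:,2]))
    for l,z in(("small",.2),("round",.15),("square",.1),("long",.05)):
        q=box(.38,.52,.05,.23,z-.004,z+.006,P); rect(q,l) if len(q)>5 else 0
    q=box(.38,.52,.05,.23,.155,.21,P);rect(q,"small all")
    for l,b in(("longtray",(.35,.52,-.15,.045)),("sqtray",(.55,.70,-.17,-.02)),("roundtray",(.38,.49,-.3,-.18)),("smalltray",(.57,.67,-.36,-.25)),("timer",(.4,.52,-.52,-.38)),("beaker",(.54,.68,.05,.2))):
        q=box(*b,.0018,.12,P); rect(q,l) if len(q)>5 else 0
        q=box(*b,.0045,.12,P); rect(q,l) if len(q)>5 else 0
```

```text
scene 0.0004844291449898064
small 121 [array([443. , 135.3]), array([24.4, 38. ]), np.float64(58.8)]
round 108 [array([438.2, 142.4]), array([42.2, 32.9]), np.float64(32.5)]
square 195 [array([441.2, 137.1]), array([59.5, 58.6]), np.float64(83.2)]
long 378 [array([442.7, 137.9]), array([121.4,  63.7]), np.float64(82.0)]
small all 285 [array([440.6, 136.8]), array([24.4, 43.7]), np.float64(58.8)]
longtray 1833 [array([434.8, -52.6]), array([169.6, 194.1]), np.float64(0.2)]
longtray 595 [array([435.2, -53.2]), array([167.8, 192. ]), np.float64(0.2)]
sqtray 985 [array([624.8, -94.8]), array([149.4, 149.5]), np.float64(90.0)]
sqtray 327 [array([624.8, -94.9]), array([148.3, 148.7]), np.float64(0.4)]
roundtray 579 [array([ 435.1, -239.9]), array([119.6, 109.2]), np.float64(89.8)]
roundtray 203 [array([ 434.5, -239.9]), array([119.3, 108.2]), np.float64(90.0)]
smalltray 394 [array([ 619.8, -304.4]), array([108.7,  98.6]), np.float64(90.0)]
smalltray 159 [array([ 620.2, -303.3]), array([103.6,  96.2]), np.float64(88.4)]
timer 571 [array([ 460., -450.]), array([139.7, 119.3]), np.float64(89.
[... 856 characters left out ...]
.0)]
sqtray 340 [array([625.2, -97.1]), array([154.2, 143.2]), np.float64(5.7)]
roundtray 680 [array([ 435.4, -240.5]), array([108.8, 118.1]), np.float64(1.0)]
roundtray 205 [array([ 435.5, -241.8]), array([108.3, 114.7]), np.float64(1.4)]
smalltray 518 [array([ 620.3, -305.8]), array([ 99.5, 108.7]), np.float64(0.5)]
smalltray 156 [array([ 620.1, -306.5]), array([ 99.3, 108.4]), np.float64(1.4)]
timer 959 [array([ 460., -450.]), array([139.5, 119.9]), np.float64(89.8)]
timer 609 [array([ 460. , -448.8]), array([136.5, 118.6]), np.float64(89.5)]
beaker 1246 [array([610., 125.]), array([139.5, 149.9]), np.float64(0.0)]
beaker 772 [array([611.1, 123.9]), array([139.1, 149.4]), np.float64(1.1)]
```

View pics/a.png

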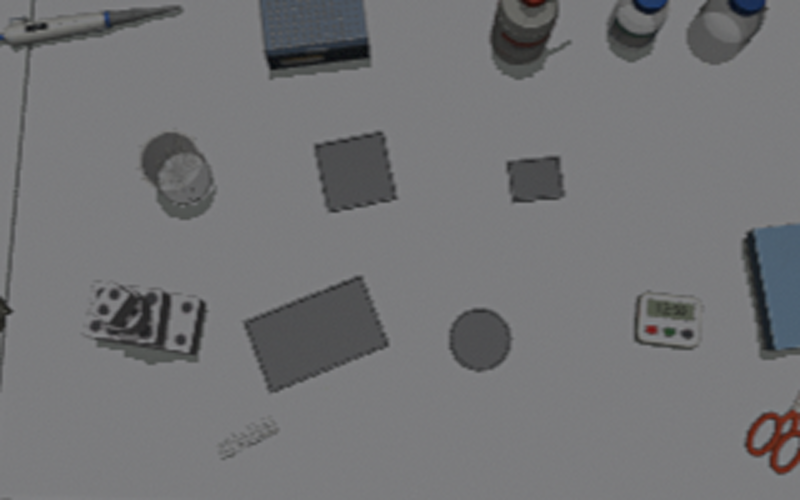

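View pics/b.png

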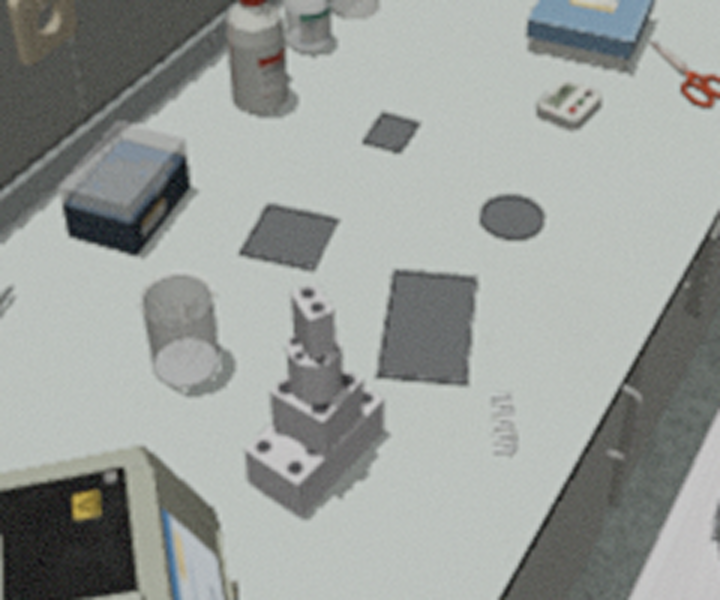

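Run:
```python
from h import *
boxes=dict(long=(.35,.52,-.15,.045),sq=(.55,.70,-.17,-.02),round=(.38,.49,-.3,-.18),small=(.57,.67,-.36,-.25))
for n in("scene","top"):
    A=np.load(n+"0.npz"); m=camera_model(n); M=rot(m); c=np.array(m["xyz"])
    big=cv2.resize(cv2.cvtColor(A["im"],cv2.COLOR_RGB2GRAY),None,fx=4,fy=4,interpolation=cv2.INTER_CUBIC)
    v,u=np.mgrid[0:big.shape[0],0:big.shape[1]]; u=(u+.5)/4-.5; v=(v+.5)/4-.5
    r=np.stack([(u-m["cx"])/m["fx"],(v-m["cy"])/m["fy"],np.ones_like(u)],-1)@M.T
    z=.005; P=c+r*((z-c[2])/r[...,2])[...,None]
    for l,b in boxes.items():
        k=(P[...,0]>b[0])&(P[...,0]<b[1])&(P[...,1]>b[2])&(P[...,1]<b[3])
        t,_=cv2.threshold(big[k][:,None],0,255,cv2.THRESH_OTSU)
        s=(k&(big<=t)).astype(np.uint8); _,lab,st,_=cv2.connectedComponentsWithStats(s)
        i=1+np.argmax(st[1:,4]); q=(P[lab==i][:,:2]*1000).astype(np.float32)
        R_=cv2.minAreaRect(q); print(n,l,t,[np.round(x,1) for x in R_],q.mean(0).round(1))
o=monitor.get_obs();print(R.from_euler('xyz',o["tool_rot"],degrees=True).as_matrix().round(3))
```

```text
scene long 148.0 [array([433.1, -51.4]), array([ 89.6, 151.4]), np.float64(23.0)] [431.7 -48.4]
scene sq 147.0 [array([623.7, -90.2]), array([86.6, 89.2]), np.float64(13.0)] [623.  -89.3]
scene round 147.0 [array([ 431. , -239.1]), array([70.2, 76.8]), np.float64(21.3)] [ 430.8 -238.2]
scene small 147.0 [array([ 619.3, -302.1]), array([54. , 68.2]), np.float64(5.5)] [ 619.1 -301.8]
top long 101.0 [array([433.2, -52.8]), array([ 91. , 149.1]), np.float64(23.5)] [432.8 -52.6]
top sq 99.0 [array([624. , -91.8]), array([87.4, 86.9]), np.float64(12.9)] [623.8 -91.8]
top round 100.0 [array([ 430.6, -240.7]), array([72.7, 72. ]), np.float64(0.8)] [ 430.9 -240.1]
top small 98.0 [array([ 619.8, -303.7]), array([53.4, 65.7]), np.float64(7.4)] [ 619.9 -303.5]
[[-0.     0.964  0.265]
 [-0.     0.265 -0.964]
 [-1.    -0.     0.   ]]
```

```bash
cat > plan.py <<'E'
# plan.py 'x y z phi grip steps; ...' (mm,deg): rows from commanded pose; steps rows linearly to each waypoint
import sys,json,os
import numpy as np
cur=json.load(open("cmd.json")) if os.path.exists("cmd.json") else [172,-627,220,-74.6]
a=np.radians(cur[3]); start=np.array(cur); p=start.copy(); rows=[]; end=None
for w in sys.argv[1].split(";"):
    x=w.split(); t=np.array([float(v) if v!='.' else c for v,c in zip(x[:4],p)]); n=int(x[5])
    if max(np.linalg.norm(t-p*1)/n if 0 else np.linalg.norm((t-p)[:3])/n/62.5,abs(t[3]-p[3])/n/10.7)>1: print("TOO FAST",w)
    for i in range(1,n+1):
        q=p+(t-p)*i/n; d=q-start
        rows.append([float(x[4]),round(-d[2])/1000,round(-d[0]*np.sin(a)+d[1]*np.cos(a))/1000,round(d[0]*np.cos(a)+d[1]*np.sin(a))/1000,round(-d[3],1)])
    p=t
for i in range(0,len(rows),12): print(len(rows[i:i+12]),str([ [v for v in r] for r in rows[i:i+12]]).replace(" ","")) 
r=rows[-1]; dy,dz=r[2]*1000,r[3]*1000   # actual commanded end after rounding
e=[start[0]-dy*np.sin(a)+dz*np.cos(a),start[1]+dy*np.cos(a)+dz*np.sin(a),start[2]-r[1]*1000,start[3]-r[4]]
json.dump(e,open("cmd.json","w")); print("end",np.round(e,1))
if len(rows)>12: print("MORE THAN ONE CALL - invalid")
E
sed -i 's/round(-d\[0\]\*np.sin(a)+d\[1\]\*np.cos(a))/round(-d[0]*np.sin(a)+d[1]*np.cos(a))/' plan.py
python3 plan.py '520 -350 290 -74.6 1 9'
```

```text
9 [[1.0,-0.008,0.045,-0.019,np.float64(-0.0)],[1.0,-0.016,0.091,-0.039,np.float64(-0.0)],[1.0,-0.023,0.136,-0.058,np.float64(-0.0)],[1.0,-0.031,0.182,-0.078,np.float64(-0.0)],[1.0,-0.039,0.227,-0.097,np.float64(-0.0)],[1.0,-0.047,0.273,-0.116,np.float64(-0.0)],[1.0,-0.054,0.318,-0.136,np.float64(-0.0)],[1.0,-0.062,0.364,-0.155,np.float64(-0.0)],[1.0,-0.07,0.409,-0.175,np.float64(-0.0)]]
end [ 519.8 -349.7  290.   -74.6]
```

>>> step_arm([
  [1, -0.008, 0.045, -0.019, 0],
  [1, -0.016, 0.091, -0.039, 0],
  [1, -0.023, 0.136, -0.058, 0],
  [1, -0.031, 0.182, -0.078, 0],
  [1, -0.039, 0.227, -0.097, 0],
  [1, -0.047, 0.273, -0.116, 0],
  [1, -0.054, 0.318, -0.136, 0],
  [1, -0.062, 0.364, -0.155, 0],
  [1, -0.07, 0.409, -0.175, 0],
])

```text
time_s: 2.22
tool_pos: [0.5212, -0.3489, 0.2901]
tool_rot: [13.9, 90.0, -60.8]
force: [0.5, -0.3, 0.2]
grip_width: 0.0867
```

```bash
sed -i 's/round(-d\[3\],1)/float(round(-d[3],1))/' plan.py; python3 plan.py '442 134 280 -31.5 1 10;. . . . 1 2'
```

```text
12 [[1.0,0.001,0.005,-0.049,-4.3],[1.0,0.002,0.011,-0.097,-8.6],[1.0,0.003,0.016,-0.146,-12.9],[1.0,0.004,0.021,-0.195,-17.2],[1.0,0.005,0.027,-0.243,-21.5],[1.0,0.006,0.032,-0.292,-25.9],[1.0,0.007,0.037,-0.341,-30.2],[1.0,0.008,0.043,-0.39,-34.5],[1.0,0.009,0.048,-0.438,-38.8],[1.0,0.01,0.053,-0.487,-43.1],[1.0,0.01,0.053,-0.487,-43.1],[1.0,0.01,0.053,-0.487,-43.1]]
end [441.6 133.9 280.  -31.5]
```

>>> step_arm([
  [1.0, 0.001, 0.005, -0.049, -4.3],
  [1.0, 0.002, 0.011, -0.097, -8.6],
  [1.0, 0.003, 0.016, -0.146, -12.9],
  [1.0, 0.004, 0.021, -0.195, -17.2],
  [1.0, 0.005, 0.027, -0.243, -21.5],
  [1.0, 0.006, 0.032, -0.292, -25.9],
  [1.0, 0.007, 0.037, -0.341, -30.2],
  [1.0, 0.008, 0.043, -0.39, -34.5],
  [1.0, 0.009, 0.048, -0.438, -38.8],
  [1.0, 0.01, 0.053, -0.487, -43.1],
  [1.0, 0.01, 0.053, -0.487, -43.1],
  [1.0, 0.01, 0.053, -0.487, -43.1],
])

```text
time_s: 3.72
tool_pos: [0.4425, 0.1332, 0.2797]
tool_rot: [-37.1, 89.9, -68.7]
force: [0.1, 0.6, 0.0]
grip_width: 0.0869
```

Run:
```python
from h import *
o=monitor.get_obs(); M=R.from_euler('xyz',o["tool_rot"],degrees=True).as_matrix(); print(o["time_s"],o["tool_pos"].round(4),o["qpos"].round(1)); print(M.round(3), np.degrees(np.arctan2(M[1,2],M[0,2])))
im,d=read_camera("scene"); cv2.imwrite("pics/c.png",cv2.resize(im[130:330,130:370,::-1],None,fx=3,fy=3))
```

```text
3.725 [0.4425 0.1332 0.2797] [ 26.8  -6.1 -42.9 101.7  -4.1  82.8 -47. ]
[[ 0.     0.524  0.852]
 [-0.001  0.852 -0.524]
 [-1.    -0.001  0.001]] -31.583155391706832
```

View pics/c.png

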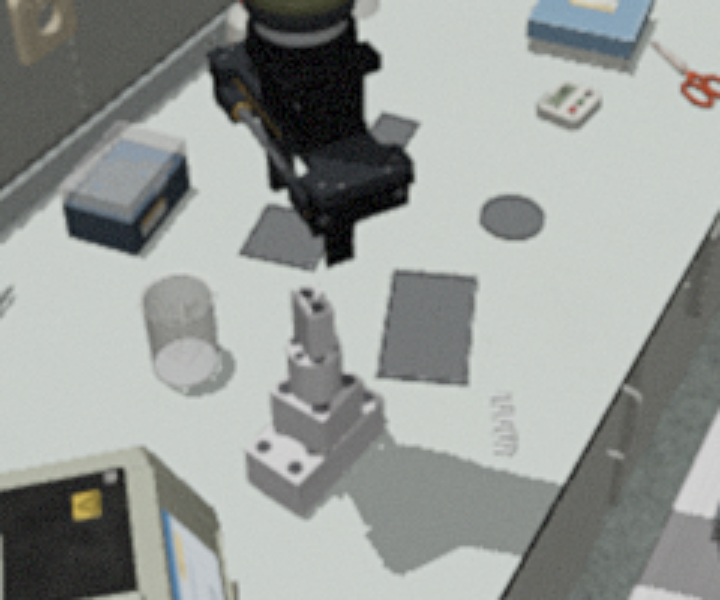

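The gripper hangs above the stack, jaws spanning the small block (crop ~315,290); the beaker at (180,330) is clear of it. Going down.

>>> step_arm([
  [1, 0.04, 0, 0, 0],
  [1, 0.08, 0, 0, 0],
  [1, 0.102, 0, 0, 0],
  [1, 0.102, 0, 0, 0],
  [-1, 0.102, 0, 0, 0],
  [-1, 0.102, 0, 0, 0],
  [-1, 0.102, 0, 0, 0],
  [-1, 0.102, 0, 0, 0],
  [-1, 0.102, 0, 0, 0],
  [-1, 0.102, 0, 0, 0],
  [-1, 0.102, 0, 0, 0],
], newtons=15)

```text
time_s: 5.15
tool_pos: [0.4423, 0.1339, 0.1776]
tool_rot: [-124.1, 90.0, -155.6]
force: [-0.6, -0.5, 0.8]
grip_width: 0.036
```

>>> step_arm([
  [-1, -0.01, 0, 0, 0],
  [-1, -0.04, 0, 0, 0],
  [-1, -0.07, 0, 0, 0],
  [-1, -0.07, 0, 0, 0],
])

```text
time_s: 5.65
tool_pos: [0.4439, 0.1343, 0.2503]
tool_rot: [35.1, 89.7, 3.6]
force: [-0.5, -0.1, -0.9]
grip_width: 0.036
```

```bash
cat > look.py <<'E'
from h import *
import sys
o=monitor.get_obs(); print(o["time_s"],o["tool_pos"].round(4),o["force"].round(1),o["grip_width"],o["qpos"].round(0)); print("phi",np.degrees(np.arctan2(*R.from_euler('xyz',o["tool_rot"],degrees=True).as_matrix()[[1,0],2])).round(1))
tag=sys.argv[1]
for n,c in(("scene",(slice(130,330),slice(130,370))),("top",(slice(100,300),slice(100,420)))):
    im,d=read_camera(n); w=cloud(n,d); np.savez(n+tag,im=im,w=w); P=w.reshape(-1,3)
    cv2.imwrite(f"pics/{n}{tag}.png",cv2.resize(im[c][...,::-1],None,fx=2.5,fy=2.5))
    for l,x,y,z,h in [a.split(",") for a in sys.argv[2:]]:
        x,y,z,h=map(float,(x,y,z,h))
        q=P[(abs(P[:,0]*1e3-x)<h)&(abs(P[:,1]*1e3-y)<h)&(P[:,2]*1e3>z-5)&(P[:,2]*1e3<z+7)]
        if len(q)>8:
            r=cv2.minAreaRect((q[:,:2]*1000).astype(np.float32)); e=cv2.minEnclosingCircle((q[:,:2]*1000).astype(np.float32))
            print(n,l,len(q),[np.round(v,1) for v in r],"circ",np.round(e[0],1),round(e[1],1),"z",np.median(q[:,2]).round(4))
E
python3 look.py 1 round,440,136,150,40 square,440,136,100,48 long,440,136,50,90
```

```text
5.65 [0.4439 0.1343 0.2503] [-0.5 -0.1 -0.9] 0.036017609466448886 [ 27.  -5. -44. 104.  -4.  79. -48.]
phi -31.6
scene round 217 [array([441.5, 137.4]), array([42.3, 46.5]), np.float64(31.9)] circ [441.8 137.5] 24.0 z 0.1505
scene square 215 [array([440.9, 137. ]), array([59.1, 59.6]), np.float64(83.6)] circ [441.3 137.3] 38.8 z 0.1003
scene long 400 [array([442.6, 138.1]), array([121.7,  63. ]), np.float64(82.6)] circ [441.7 137.9] 66.5 z 0.0508
top round 177 [array([437.5, 130.5]), array([30.3, 44. ]), np.float64(54.6)] circ [441.2 135.6] 22.4 z 0.1495
top square 188 [array([441.4, 134.4]), array([57.4, 58.5]), np.float64(84.1)] circ [440.8 134.2] 38.8 z 0.0994
top long 295 [array([443. , 133.6]), array([114. ,  61.9]), np.float64(82.5)] circ [441.4 133.9] 62.7 z 0.0496
```

View pics/scene1.png

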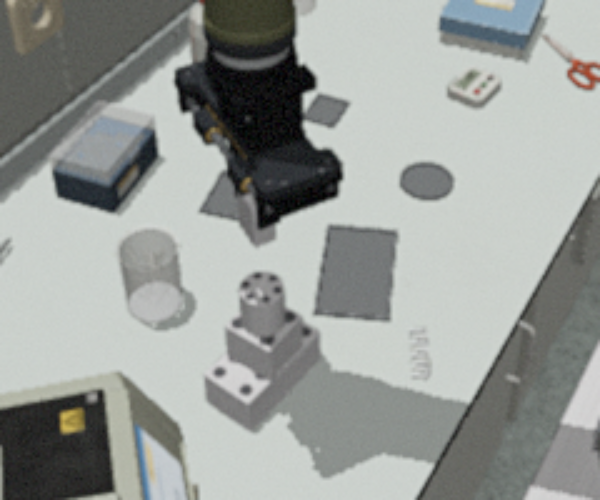

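```bash
echo '[442.3,133.8,248,-31.5]'>cmd.json; python3 plan.py '619.5 -302.6 130 -83.5 -1 10;. . 60 . -1 2'
```

```text
12 [[-1.0,0.012,-0.028,0.038,5.2],[-1.0,0.024,-0.056,0.076,10.4],[-1.0,0.035,-0.084,0.114,15.6],[-1.0,0.047,-0.112,0.152,20.8],[-1.0,0.059,-0.14,0.19,26.0],[-1.0,0.071,-0.168,0.227,31.2],[-1.0,0.083,-0.196,0.265,36.4],[-1.0,0.094,-0.224,0.303,41.6],[-1.0,0.106,-0.252,0.341,46.8],[-1.0,0.118,-0.28,0.379,52.0],[-1.0,0.153,-0.28,0.379,52.0],[-1.0,0.188,-0.28,0.379,52.0]]
end [ 619.2 -303.    60.   -83.5]
```

>>> step_arm([
  [-1.0, 0.012, -0.028, 0.038, 5.2],
  [-1.0, 0.024, -0.056, 0.076, 10.4],
  [-1.0, 0.035, -0.084, 0.114, 15.6],
  [-1.0, 0.047, -0.112, 0.152, 20.8],
  [-1.0, 0.059, -0.14, 0.19, 26.0],
  [-1.0, 0.071, -0.168, 0.227, 31.2],
  [-1.0, 0.083, -0.196, 0.265, 36.4],
  [-1.0, 0.094, -0.224, 0.303, 41.6],
  [-1.0, 0.106, -0.252, 0.341, 46.8],
  [-1.0, 0.118, -0.28, 0.379, 52.0],
  [-1.0, 0.153, -0.28, 0.379, 52.0],
  [-1.0, 0.188, -0.28, 0.379, 52.0],
])

```text
time_s: 7.25
tool_pos: [0.6177, -0.3034, 0.0566]
tool_rot: [-125.9, 89.8, 150.5]
force: [-0.6, 1.0, -0.7]
grip_width: 0.0358
```

```bash
python3 look.py 2
```

```text
7.25 [ 0.6177 -0.3034  0.0566] [-0.6  1.  -0.7] 0.03582480701361531 [ 40.  31. -21.  86.  12.  65. -68.]
phi -83.6
```

View pics/scene2.png

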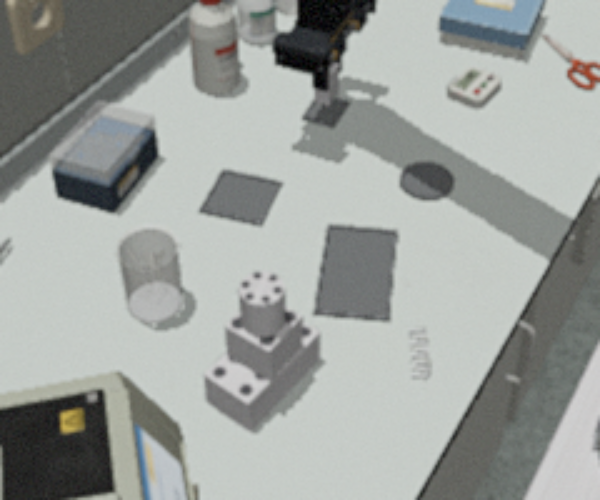

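The block hangs over the small tray at crop (328,108), lined up; lower and settle.

>>> step_arm([
  [-1, 0.01, 0.001, 0, 0],
  [-1, 0.02, 0.001, 0, 0],
  [-1, 0.027, 0.001, 0, 0],
  [-1, 0.027, 0.001, 0, 0],
  [-1, 0.027, 0.001, 0, 0],
])

```text
time_s: 7.98
tool_pos: [0.6201, -0.3032, 0.0332]
tool_rot: [48.9, 89.9, -34.7]
force: [-0.9, -0.4, -1.2]
grip_width: 0.036
```

>>> step_arm([
  [-1, 0.001, 0, 0, 0],
  [-1, 0.002, 0, 0, 0],
  [-1, 0.003, 0, 0, 0],
  [-1, 0.003, 0, 0, 0],
])

```text
time_s: 8.48
tool_pos: [0.6199, -0.3032, 0.0307]
tool_rot: [31.8, 90.0, -51.8]
force: [-1.8, 0.8, 5.8]
grip_width: 0.036
```

>>> step_arm([
  [0.3, 0, 0, 0, 0],
  [1, 0, 0, 0, 0],
  [1, 0, 0, 0, 0],
  [1, 0, 0, 0, 0],
  [1, 0, 0, 0, 0],
  [1, -0.04, 0, 0, 0],
  [1, -0.08, 0, 0, 0],
  [1, -0.14, 0, 0, 0],
  [1, -0.2, 0, 0, 0],
])

```text
time_s: 9.6
tool_pos: [0.6194, -0.3029, 0.2313]
tool_rot: [-103.1, 90.0, 173.3]
force: [1.5, 0.3, -0.4]
grip_width: 0.0865
```

```bash
echo '[620.1,-302.9,230,-83.5]'>cmd.json; python3 plan.py '441 136 250 -45 1 10;. . 200 . 1 2'
```

```text
12 [[1.0,-0.002,-0.013,-0.046,-3.8],[1.0,-0.004,-0.026,-0.091,-7.7],[1.0,-0.006,-0.038,-0.137,-11.5],[1.0,-0.008,-0.051,-0.183,-15.4],[1.0,-0.01,-0.064,-0.228,-19.2],[1.0,-0.012,-0.077,-0.274,-23.1],[1.0,-0.014,-0.09,-0.319,-27.0],[1.0,-0.016,-0.103,-0.365,-30.8],[1.0,-0.018,-0.115,-0.411,-34.6],[1.0,-0.02,-0.128,-0.456,-38.5],[1.0,0.005,-0.128,-0.456,-38.5],[1.0,0.03,-0.128,-0.456,-38.5]]
end [441.3 135.7 200.  -45. ]
```

>>> step_arm([
  [1.0, -0.002, -0.013, -0.046, -3.8],
  [1.0, -0.004, -0.026, -0.091, -7.7],
  [1.0, -0.006, -0.038, -0.137, -11.5],
  [1.0, -0.008, -0.051, -0.183, -15.4],
  [1.0, -0.01, -0.064, -0.228, -19.2],
  [1.0, -0.012, -0.077, -0.274, -23.1],
  [1.0, -0.014, -0.09, -0.319, -27.0],
  [1.0, -0.016, -0.103, -0.365, -30.8],
  [1.0, -0.018, -0.115, -0.411, -34.6],
  [1.0, -0.02, -0.128, -0.456, -38.5],
  [1.0, 0.005, -0.128, -0.456, -38.5],
  [1.0, 0.03, -0.128, -0.456, -38.5],
])

```text
time_s: 11.1
tool_pos: [0.4414, 0.1365, 0.1996]
tool_rot: [19.4, 89.9, -25.6]
force: [0.2, -1.0, 1.2]
grip_width: 0.0868
```

```bash
python3 look.py 3 small,620,-303,53,35 round,440,136,150,40
python3 - <<'E'
import cv2,numpy as np
s=np.load('scene3.npz')['im'][150:200,220:300,::-1];cv2.imwrite('pics/s3.png',cv2.resize(s,None,fx=7,fy=7))
E
```

```text
11.1 [0.4414 0.1365 0.1996] [ 0.2 -1.   1.2] 0.08679602520792055 [ 26.  -3. -44. 109.  -2.  73. -63.]
phi -44.9
scene small 50 [array([ 619.5, -301.7]), array([24.5, 39.8]), np.float64(4.9)] circ [ 618.6 -301.6] 20.3 z 0.0532
scene round 159 [array([441.8, 142.1]), array([36.2, 46.1]), np.float64(81.5)] circ [441.4 137.6] 23.4 z 0.1506
top small 102 [array([ 620.7, -302.8]), array([24.2, 35. ]), np.float64(7.7)] circ [ 621.5 -302.5] 19.9 z 0.0527
top round 142 [array([437.9, 132.2]), array([34.8, 42.3]), np.float64(45.1)] circ [441.1 135.4] 22.4 z 0.1493
```

View pics/top3.png

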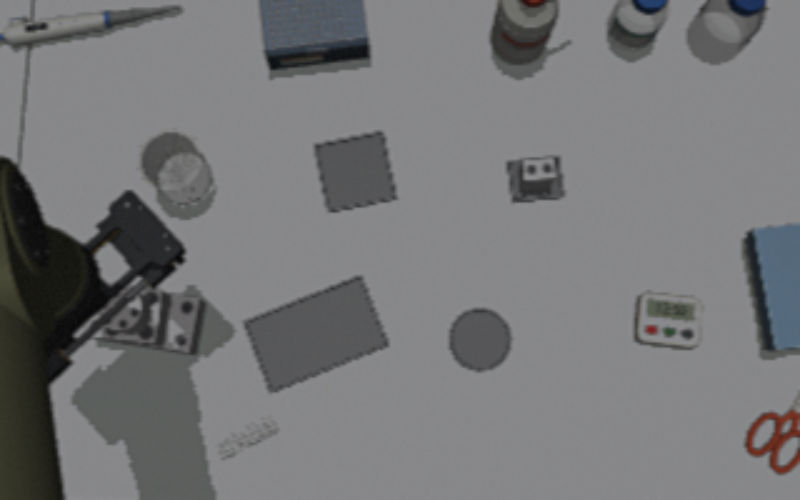

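Small block sits in its tray (crop 537,175). The gripper is centred over the round block; descend and grasp.

>>> step_arm([
  [1, 0.035, 0, 0, 0],
  [1, 0.073, 0, 0, 0],
  [1, 0.073, 0, 0, 0],
  [1, 0.073, 0, 0, 0],
  [-1, 0.073, 0, 0, 0],
  [-1, 0.073, 0, 0, 0],
  [-1, 0.073, 0, 0, 0],
  [-1, 0.073, 0, 0, 0],
  [-1, 0.073, 0, 0, 0],
  [-1, 0.073, 0, 0, 0],
], newtons=20)

```text
time_s: 12.45
tool_pos: [0.4413, 0.1357, 0.1266]
tool_rot: [-114.5, 90.0, -159.5]
force: [-0.9, 0.6, 1.3]
grip_width: 0.0454
```

>>> step_arm([
  [-1, -0.01, 0, 0, 0],
  [-1, -0.04, 0, 0, 0],
  [-1, -0.073, 0, 0, 0],
  [-1, -0.073, 0, 0, 0],
])

```text
time_s: 12.95
tool_pos: [0.4431, 0.1363, 0.2022]
tool_rot: [47.9, 89.7, 2.8]
force: [0.0, 0.3, -2.8]
grip_width: 0.0453
```

```bash
python3 plan.py '520 -50 200 -45 -1 4;431 -239.6 110 -75 -1 5; . . 45 . -1 3'; python3 look.py 4 square,440,136,100,48 long,440,136,50,90
```

```text
12 [[-1.0,0.0,-0.019,0.047,-0.0],[-1.0,0.0,-0.038,0.093,-0.0],[-1.0,0.0,-0.057,0.14,-0.0],[-1.0,0.0,-0.076,0.187,-0.0],[-1.0,0.018,-0.115,0.201,6.0],[-1.0,0.036,-0.154,0.215,12.0],[-1.0,0.054,-0.194,0.23,18.0],[-1.0,0.072,-0.233,0.244,24.0],[-1.0,0.09,-0.273,0.258,30.0],[-1.0,0.112,-0.273,0.258,30.0],[-1.0,0.133,-0.273,0.258,30.0],[-1.0,0.155,-0.273,0.258,30.0]]
end [ 430.7 -239.8   45.   -75. ]
12.95 [0.4431 0.1363 0.2022] [ 0.   0.3 -2.8] 0.045283568384452376 [ 26.  -3. -44. 109.  -2.  74. -63.]
phi -45.1
scene square 435 [array([441.5, 136.5]), array([59.5, 60.1]), np.float64(84.8)] circ [442.  135.4] 39.9 z 0.1005
scene long 409 [array([442.6, 138. ]), array([121.6,  64. ]), np.float64(80.5)] circ [440.4 138.8] 66.1 z 0.0505
top square 270 [array([441.5, 135.3]), array([58.4, 57.9]), np.float64(84.9)] circ [440.3 133.9] 39.0 z 0.0996
top long 278 [array([442.8, 132.1]), array([113.2,  61.9]), np.float64(82.3)] circ [441.1 133.2] 62.4 z 0.0497
```

View pics/scene4.png

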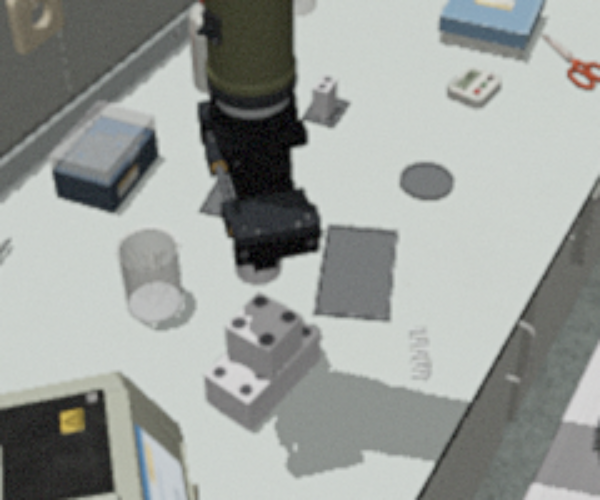

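Round block held upright (crop 257,270), the square and long blocks undisturbed.

>>> step_arm([
  [-1.0, 0.0, -0.019, 0.047, 0],
  [-1.0, 0.0, -0.038, 0.093, 0],
  [-1.0, 0.0, -0.057, 0.14, 0],
  [-1.0, 0.0, -0.076, 0.187, 0],
  [-1.0, 0.018, -0.115, 0.201, 6.0],
  [-1.0, 0.036, -0.154, 0.215, 12.0],
  [-1.0, 0.054, -0.194, 0.23, 18.0],
  [-1.0, 0.072, -0.233, 0.244, 24.0],
  [-1.0, 0.09, -0.273, 0.258, 30.0],
  [-1.0, 0.112, -0.273, 0.258, 30.0],
  [-1.0, 0.133, -0.273, 0.258, 30.0],
  [-1.0, 0.155, -0.273, 0.258, 30.0],
])

```text
time_s: 14.55
tool_pos: [0.429, -0.2391, 0.0423]
tool_rot: [-136.7, 89.8, 148.3]
force: [-0.3, -0.1, -1.2]
grip_width: 0.0455
```

>>> step_arm([
  [-1, 0.006, 0, 0, 0],
  [-1, 0.012, 0, 0, 0],
  [-1, 0.012, 0, 0, 0],
  [-1, 0.012, 0, 0, 0],
])

```text
time_s: 15.05
tool_pos: [0.4309, -0.24, 0.0333]
tool_rot: [36.5, 89.9, -38.6]
force: [-0.4, -0.7, -1.5]
grip_width: 0.0453
```

>>> step_arm([
  [-1, 0.001, 0, 0, 0],
  [-1, 0.002, 0, 0, 0],
  [-1, 0.003, 0, 0, 0],
  [-1, 0.004, 0, 0, 0],
  [-1, 0.004, 0, 0, 0],
])

```text
time_s: 15.68
tool_pos: [0.4305, -0.2398, 0.0296]
tool_rot: [-54.7, 90.0, -129.7]
force: [-2.6, 1.3, 5.9]
grip_width: 0.0452
```

>>> step_arm([
  [0.4, 0, 0, 0, 0],
  [1, 0, 0, 0, 0],
  [1, 0, 0, 0, 0],
  [1, 0, 0, 0, 0],
  [1, 0, 0, 0, 0],
  [1, -0.04, 0, 0, 0],
  [1, -0.08, 0, 0, 0],
  [1, -0.12, 0, 0, 0],
])

```text
time_s: 16.68
tool_pos: [0.4303, -0.2396, 0.1498]
tool_rot: [-92.5, 90.0, -167.6]
force: [0.3, -1.1, 0.0]
grip_width: 0.0873
```

```bash
echo '[430.5,-239.9,149,-75]'>cmd.json; python3 plan.py '520 -50 170 -40 1 4;441.2 136 150 -5.7 1 5;. . . . 1 2'
```

```text
11 [[1.0,-0.005,0.034,-0.04,-8.8],[1.0,-0.01,0.068,-0.08,-17.5],[1.0,-0.016,0.102,-0.12,-26.2],[1.0,-0.021,0.136,-0.16,-35.0],[1.0,-0.017,0.13,-0.2,-41.9],[1.0,-0.013,0.124,-0.24,-48.7],[1.0,-0.009,0.119,-0.28,-55.6],[1.0,-0.005,0.113,-0.32,-62.4],[1.0,-0.001,0.108,-0.36,-69.3],[1.0,-0.001,0.108,-0.36,-69.3],[1.0,-0.001,0.108,-0.36,-69.3]]
end [441.6 135.8 150.   -5.7]
```

>>> step_arm([
  [1.0, -0.005, 0.034, -0.04, -8.8],
  [1.0, -0.01, 0.068, -0.08, -17.5],
  [1.0, -0.016, 0.102, -0.12, -26.2],
  [1.0, -0.021, 0.136, -0.16, -35.0],
  [1.0, -0.017, 0.13, -0.2, -41.9],
  [1.0, -0.013, 0.124, -0.24, -48.7],
  [1.0, -0.009, 0.119, -0.28, -55.6],
  [1.0, -0.005, 0.113, -0.32, -62.4],
  [1.0, -0.001, 0.108, -0.36, -69.3],
  [1.0, -0.001, 0.108, -0.36, -69.3],
  [1.0, -0.001, 0.108, -0.36, -69.3],
])

```text
time_s: 18.05
tool_pos: [0.4422, 0.1353, 0.1497]
tool_rot: [-54.5, 90.0, -60.3]
force: [-0.3, 0.7, 0.5]
grip_width: 0.087
```

```bash
python3 look.py 5 round,430,-240,53,40 square,440,136,100,48
```

```text
18.05 [0.4422 0.1353 0.1497] [-0.3  0.7  0.5] 0.08701259824172777 [ 26.  -0. -46. 113.  -0.  68. -25.]
phi -5.8
scene round 117 [array([ 429.6, -237.8]), array([48.5, 42. ]), np.float64(81.1)] circ [ 433.1 -238.5] 25.2 z 0.0535
scene square 438 [array([441.5, 136.4]), array([60.5, 59.4]), np.float64(85.0)] circ [440.5 136.2] 40.4 z 0.1006
top round 213 [array([ 432.5, -240.4]), array([41.7, 44.1]), np.float64(1.8)] circ [ 431.8 -240. ] 22.7 z 0.0524
top square 282 [array([440.9, 128.2]), array([44.1, 58.5]), np.float64(83.0)] circ [440.9 127.8] 35.1 z 0.0993
```

View pics/scene5.png

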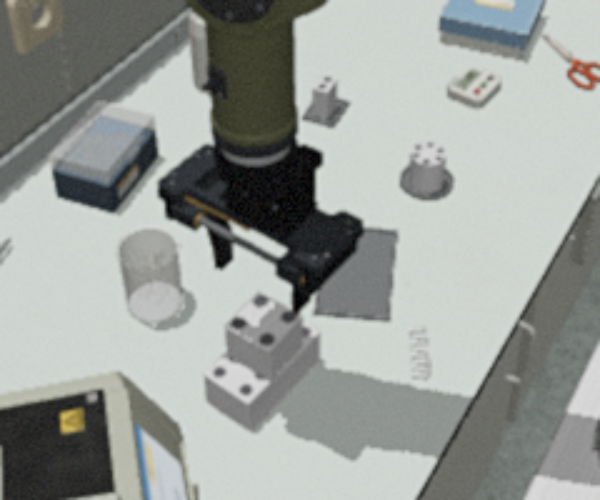

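Round block stands in its tray (crop 428,170). Jaws straddle the square block; descend and grasp.

>>> step_arm([
  [1, 0.035, 0, 0, 0],
  [1, 0.073, 0, 0, 0],
  [1, 0.073, 0, 0, 0],
  [1, 0.073, 0, 0, 0],
  [-1, 0.073, 0, 0, 0],
  [-1, 0.073, 0, 0, 0],
  [-1, 0.073, 0, 0, 0],
  [-1, 0.073, 0, 0, 0],
  [-1, 0.073, 0, 0, 0],
], newtons=25)

```text
time_s: 19.27
tool_pos: [0.442, 0.1359, 0.0769]
tool_rot: [-63.8, 90.0, -69.6]
force: [-0.2, -0.5, 3.4]
grip_width: 0.0579
```

>>> step_arm([
  [-1, -0.01, 0, 0, 0],
  [-1, -0.04, 0, 0, 0],
  [-1, -0.073, 0, 0, 0],
  [-1, -0.073, 0, 0, 0],
])

```text
time_s: 19.77
tool_pos: [0.4436, 0.1365, 0.1518]
tool_rot: [7.1, 89.7, 1.3]
force: [-0.5, 0.2, -3.6]
grip_width: 0.058
```

```bash
python3 plan.py '624 -91 100 13 -1 6; . . 45 . -1 3;. . . . -1 2'; python3 look.py 6 long,440,136,50,90; cat cmd.json
```

```text
11 [[-1.0,0.008,-0.035,0.034,-3.1],[-1.0,0.017,-0.069,0.068,-6.2],[-1.0,0.025,-0.104,0.102,-9.4],[-1.0,0.033,-0.138,0.136,-12.5],[-1.0,0.042,-0.173,0.17,-15.6],[-1.0,0.05,-0.208,0.204,-18.7],[-1.0,0.068,-0.208,0.204,-18.7],[-1.0,0.087,-0.208,0.204,-18.7],[-1.0,0.105,-0.208,0.204,-18.7],[-1.0,0.105,-0.208,0.204,-18.7],[-1.0,0.105,-0.208,0.204,-18.7]]
end [624.  -91.4  45.   13. ]
19.775 [0.4436 0.1365 0.1518] [-0.5  0.2 -3.6] 0.05795880142000029 [ 27.  -0. -46. 112.  -0.  68. -25.]
phi -5.8
scene long 837 [array([442.8, 137.3]), array([122.4,  63.5]), np.float64(82.3)] circ [441.3 138.4] 66.0 z 0.0507
top long 383 [array([439.7, 107.7]), array([61.9, 62. ]), np.float64(82.2)] circ [439.1 108.9] 42.2 z 0.0494
[623.9779613277251, -91.4470331645006, 45.0, 12.999999999999996]
```

View pics/scene6.png

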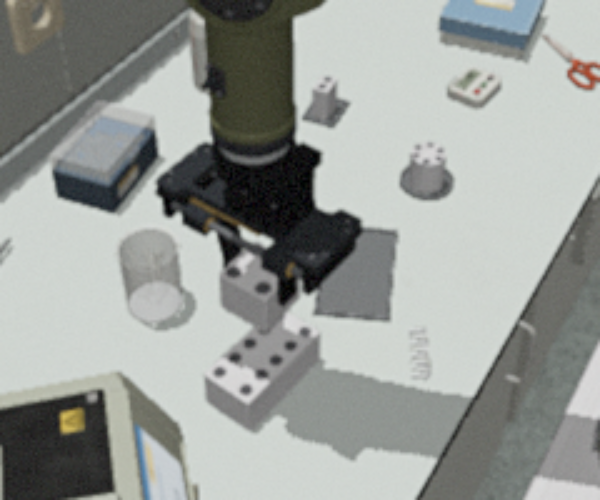

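Square block held level (crop 255,285), long block left in place; carry it to its tray.

>>> step_arm([
  [-1.0, 0.008, -0.035, 0.034, -3.1],
  [-1.0, 0.017, -0.069, 0.068, -6.2],
  [-1.0, 0.025, -0.104, 0.102, -9.4],
  [-1.0, 0.033, -0.138, 0.136, -12.5],
  [-1.0, 0.042, -0.173, 0.17, -15.6],
  [-1.0, 0.05, -0.208, 0.204, -18.7],
  [-1.0, 0.068, -0.208, 0.204, -18.7],
  [-1.0, 0.087, -0.208, 0.204, -18.7],
  [-1.0, 0.105, -0.208, 0.204, -18.7],
  [-1.0, 0.105, -0.208, 0.204, -18.7],
  [-1.0, 0.105, -0.208, 0.204, -18.7],
])

```text
time_s: 21.25
tool_pos: [0.6244, -0.0909, 0.0452]
tool_rot: [-28.8, 89.9, -15.8]
force: [0.5, 0.1, -3.3]
grip_width: 0.0578
```

>>> step_arm([
  [-1, 0.006, 0, 0, 0],
  [-1, 0.011, 0, 0, 0],
  [-1, 0.013, 0, 0, 0],
  [-1, 0.015, 0, 0, 0],
  [-1, 0.015, 0, 0, 0],
])

```text
time_s: 21.88
tool_pos: [0.6241, -0.0915, 0.03]
tool_rot: [-99.5, 90.0, -86.5]
force: [-1.4, 0.3, -0.8]
grip_width: 0.0575
```

>>> step_arm([
  [-1, 0.001, 0, 0, 0],
  [-1, 0.001, 0, 0, 0],
])

```text
time_s: 22.12
tool_pos: [0.6241, -0.0915, 0.03]
tool_rot: [-104.3, 90.0, -91.4]
force: [-4.1, 0.4, 6.0]
grip_width: 0.0575
```

>>> step_arm([
  [0.6, 0, 0, 0, 0],
  [1, 0, 0, 0, 0],
  [1, 0, 0, 0, 0],
  [1, 0, 0, 0, 0],
  [1, 0, 0, 0, 0],
  [1, -0.04, 0, 0, 0],
  [1, -0.08, 0, 0, 0],
  [1, -0.1, 0, 0, 0],
])

```text
time_s: 23.12
tool_pos: [0.6252, -0.0913, 0.131]
tool_rot: [-25.1, 89.8, -12.1]
force: [0.4, -0.4, -0.8]
grip_width: 0.0873
```

```bash
echo '[624,-91.4,129,13]'>cmd.json; python3 plan.py '442.5 136.7 100 -7.6 1 7;. . . . 1 2'
```

```text
9 [[1.0,0.004,0.038,-0.018,2.9],[1.0,0.008,0.075,-0.036,5.9],[1.0,0.012,0.113,-0.054,8.8],[1.0,0.017,0.15,-0.072,11.8],[1.0,0.021,0.188,-0.09,14.7],[1.0,0.025,0.225,-0.108,17.7],[1.0,0.029,0.263,-0.126,20.6],[1.0,0.029,0.263,-0.126,20.6],[1.0,0.029,0.263,-0.126,20.6]]
end [442.1 136.5 100.   -7.6]
```

>>> step_arm([
  [1.0, 0.004, 0.038, -0.018, 2.9],
  [1.0, 0.008, 0.075, -0.036, 5.9],
  [1.0, 0.012, 0.113, -0.054, 8.8],
  [1.0, 0.017, 0.15, -0.072, 11.8],
  [1.0, 0.021, 0.188, -0.09, 14.7],
  [1.0, 0.025, 0.225, -0.108, 17.7],
  [1.0, 0.029, 0.263, -0.126, 20.6],
  [1.0, 0.029, 0.263, -0.126, 20.6],
  [1.0, 0.029, 0.263, -0.126, 20.6],
])

```text
time_s: 24.25
tool_pos: [0.4425, 0.136, 0.0994]
tool_rot: [-77.1, 90.0, -84.7]
force: [0.6, -0.1, -0.2]
grip_width: 0.0868
```

```bash
python3 look.py 7 square,624,-91,53,50 long,440,136,50,90
```

```text
24.25 [0.4425 0.136  0.0994] [ 0.6 -0.1 -0.2] 0.08682720481621758 [ 25.   4. -46. 116.   3.  62. -30.]
phi -7.6
scene long 785 [array([443.3, 137.7]), array([121.7,  64.9]), np.float64(82.8)] circ [442.2 137.4] 66.0 z 0.0504
top square 394 [array([624.1, -91.8]), array([59.8, 57.9]), np.float64(13.1)] circ [624.5 -91.5] 38.6 z 0.0525
top long 491 [array([440.5, 112.8]), array([72.6, 62.1]), np.float64(82.2)] circ [440.9 112.5] 46.6 z 0.0494
```

View pics/scene7.png

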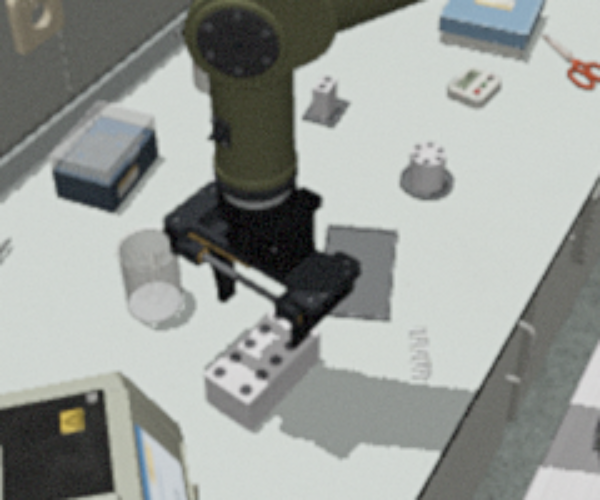

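Square block placed (top view 624,-92 mm, 13°). The jaws straddle the long block; body clears the beaker.

>>> step_arm([
  [1, 0.035, 0.001, 0, 0],
  [1, 0.065, 0.001, 0, 0],
  [1, 0.072, 0.001, 0, 0],
  [1, 0.072, 0.001, 0, 0],
  [-1, 0.072, 0.001, 0, 0],
  [-1, 0.072, 0.001, 0, 0],
  [-1, 0.072, 0.001, 0, 0],
  [-1, 0.072, 0.001, 0, 0],
  [-1, 0.072, 0.001, 0, 0],
], newtons=40)

```text
time_s: 25.48
tool_pos: [0.4432, 0.1376, 0.0282]
tool_rot: [2.8, 89.9, -4.9]
force: [1.1, -1.4, 3.0]
grip_width: 0.0616
```

>>> step_arm([
  [-1, -0.01, 0, 0, 0],
  [-1, -0.035, 0, 0, 0],
  [-1, -0.06, 0, 0, 0],
  [-1, -0.06, 0, 0, 0],
])

```text
time_s: 25.98
tool_pos: [0.443, 0.1378, 0.0885]
tool_rot: [2.7, 89.9, -4.9]
force: [-0.2, -0.8, -7.6]
grip_width: 0.0617
```

```bash
echo '[442.2,137.5,88,-7.6]'>cmd.json; python3 plan.py '455 40 88 10 -1 3;433.2 -52 60 23.3 -1 4; . . 42 . -1 2;. . . . -1 2'; python3 look.py 8 held,440,136,111,90
```

```text
11 [[-1.0,0.0,-0.032,0.009,-5.9],[-1.0,0.0,-0.063,0.017,-11.7],[-1.0,0.0,-0.095,0.026,-17.6],[-1.0,0.007,-0.118,0.023,-20.9],[-1.0,0.014,-0.142,0.021,-24.2],[-1.0,0.021,-0.166,0.019,-27.6],[-1.0,0.028,-0.189,0.016,-30.9],[-1.0,0.037,-0.189,0.016,-30.9],[-1.0,0.046,-0.189,0.016,-30.9],[-1.0,0.046,-0.189,0.016,-30.9],[-1.0,0.046,-0.189,0.016,-30.9]]
end [433.1 -52.   42.   23.3]
25.975 [0.443  0.1378 0.0885] [-0.2 -0.8 -7.6] 0.0617263437404458 [ 25.   5. -46. 116.   4.  60. -31.]
phi -7.7
scene held 577 [array([446.5, 154.8]), array([93.9, 79.3]), np.float64(72.1)] circ [444.3 153.4] 53.3 z 0.111
top held 374 [array([439. , 104.5]), array([57.1, 64.2]), np.float64(81.1)] circ [438.3 104.7] 40.3 z 0.1089
```

View pics/scene8.png

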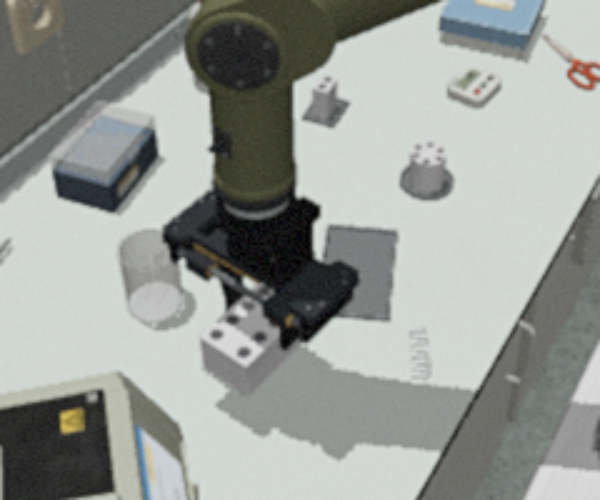

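Long block held level, nothing else touched; carry to the long tray.

>>> step_arm([
  [-1.0, 0.0, -0.032, 0.009, -5.9],
  [-1.0, 0.0, -0.063, 0.017, -11.7],
  [-1.0, 0.0, -0.095, 0.026, -17.6],
  [-1.0, 0.007, -0.118, 0.023, -20.9],
  [-1.0, 0.014, -0.142, 0.021, -24.2],
  [-1.0, 0.021, -0.166, 0.019, -27.6],
  [-1.0, 0.028, -0.189, 0.016, -30.9],
  [-1.0, 0.037, -0.189, 0.016, -30.9],
  [-1.0, 0.046, -0.189, 0.016, -30.9],
  [-1.0, 0.046, -0.189, 0.016, -30.9],
  [-1.0, 0.046, -0.189, 0.016, -30.9],
])

```text
time_s: 27.45
tool_pos: [0.4333, -0.0511, 0.0416]
tool_rot: [61.0, 90.0, 84.3]
force: [-0.1, 0.6, -6.7]
grip_width: 0.0616
```

Run:
```python
from h import *
o=monitor.get_obs();print(o["tool_pos"],np.degrees(np.arctan2(*R.from_euler('xyz',o["tool_rot"],degrees=True).as_matrix()[[1,0],2])),o["qpos"].round(0))
```

```text
[ 0.43334006 -0.05109651  0.04162244] 23.314974855397864 [ 40.   5. -37. 122.   3.  54.  24.]
```

>>> step_arm([
  [-1, 0.004, -0.001, 0, 0],
  [-1, 0.008, -0.001, 0, 0],
  [-1, 0.009, -0.001, 0, 0],
  [-1, 0.01, -0.001, 0, 0],
  [-1, 0.011, -0.001, 0, 0],
  [-1, 0.011, -0.001, 0, 0],
])

```text
time_s: 28.2
tool_pos: [0.4336, -0.0528, 0.0312]
tool_rot: [-140.5, 90.0, -117.3]
force: [-3.2, -0.4, 1.9]
grip_width: 0.0619
```

>>> step_arm([
  [0.65, 0, 0, 0, 0],
  [1, 0, 0, 0, 0],
  [1, 0, 0, 0, 0],
  [1, 0, 0, 0, 0],
  [1, 0, 0, 0, 0],
  [1, -0.04, 0, 0, 0],
  [1, -0.08, 0, 0, 0],
  [1, -0.13, 0, 0, 0],
  [1, -0.19, 0, 0, 0],
  [1, -0.25, 0, 0, 0],
])

```text
time_s: 29.45
tool_pos: [0.4332, -0.0526, 0.2825]
tool_rot: [-86.1, 90.0, -62.8]
force: [1.0, -1.0, 0.5]
grip_width: 0.0867
```

```bash
echo '[433.3,-52.5,281,23.3]'>cmd.json; python3 plan.py '530 -230 280 -20 1 5;540 -420 280 -50 1 4;. . . . 1 1'
```

```text
10 [[1.0,0.0,-0.04,0.004,8.7],[1.0,0.0,-0.081,0.007,17.3],[1.0,0.001,-0.121,0.011,26.0],[1.0,0.001,-0.161,0.015,34.6],[1.0,0.001,-0.201,0.019,43.3],[1.0,0.001,-0.246,0.002,50.8],[1.0,0.001,-0.291,-0.014,58.3],[1.0,0.001,-0.335,-0.031,65.8],[1.0,0.001,-0.38,-0.047,73.3],[1.0,0.001,-0.38,-0.047,73.3]]
end [ 540.4 -420.1  280.   -50. ]
```

>>> step_arm([
  [1.0, 0.0, -0.04, 0.004, 8.7],
  [1.0, 0.0, -0.081, 0.007, 17.3],
  [1.0, 0.001, -0.121, 0.011, 26.0],
  [1.0, 0.001, -0.161, 0.015, 34.6],
  [1.0, 0.001, -0.201, 0.019, 43.3],
  [1.0, 0.001, -0.246, 0.002, 50.8],
  [1.0, 0.001, -0.291, -0.014, 58.3],
  [1.0, 0.001, -0.335, -0.031, 65.8],
  [1.0, 0.001, -0.38, -0.047, 73.3],
  [1.0, 0.001, -0.38, -0.047, 73.3],
])

```text
time_s: 30.7
tool_pos: [0.538, -0.4257, 0.2775]
tool_rot: [-115.9, 89.8, -166.4]
force: [-0.4, 0.1, -1.2]
grip_width: 0.0868
```

```bash
python3 look.py 9 long,433,-52,53,80 square,624,-91,53,50 round,431,-240,53,40 small,620,-303,53,35
python3 - <<'E'
from h import *
for n in("scene","top"):
  for k in("0","9"):
    P=np.load(n+k+".npz")["w"].reshape(-1,3)
    for l,b,z in(("timer",(.4,.52,-.52,-.38),.012),("beaker",(.54,.68,.05,.2),.03)):
        q=P[(P[:,0]>b[0])&(P[:,0]<b[1])&(P[:,1]>b[2])&(P[:,1]<b[3])&(P[:,2]>z)&(P[:,2]<.11)]; print(n,k,l,len(q),(q.mean(0)*1e3).round(1))
E
```

```text
30.7 [ 0.538  -0.4257  0.2775] [-0.4  0.1 -1.2] 0.08677877264750013 [ 51.  23. -21.  71.   8.  87. -20.]
phi -50.5
scene long 645 [array([433.3, -52.9]), array([ 61.8, 122.2]), np.float64(23.1)] circ [432.6 -53.4] 66.0 z 0.0538
scene square 252 [array([623.5, -90.4]), array([59.5, 61.7]), np.float64(13.5)] circ [624.6 -91.4] 40.8 z 0.0536
scene round 118 [array([ 430.2, -239.2]), array([43. , 44.7]), np.float64(15.9)] circ [ 432.6 -238.7] 24.2 z 0.0536
scene small 51 [array([ 621.2, -303.4]), array([24.4, 40.9]), np.float64(5.6)] circ [ 618.1 -303.2] 21.2 z 0.0531
top long 949 [array([433.9, -53.5]), array([ 62.2, 119.6]), np.float64(23.2)] circ [433.4 -54.5] 65.1 z 0.0524
top square 395 [array([623.4, -91.9]), array([59.9, 57.9]), np.float64(14.5)] circ [624.  -92.6] 39.1 z 0.0525
top round 202 [array([ 432.5, -240.5]), array([41.6, 44.4]), np.float64(1.6)] circ [ 431.7 -240. ] 22.7 z 0.052
top small 104 [array([ 620.9, -302.9]), array([25.2, 35.8]), np.float64(9.4)] circ [ 621.5 -302.4] 19.9 z 0.0521
scene 0 timer 211 [ 455.  -449.2   19.9]
scene 0 beaker 710 [610.  109.5  68.3]
scene 9 timer 208 [ 455.4 -449.8   19.5]
scene 9 beaker 717 [609.9 109.5  68.1]
top 0 timer 508 [ 457.5 -454.3   18.2]
top 0 beaker 531 [614.4 108.7  65. ]
top 9 timer 125 [ 467.5 -430.2   17.4]
top 9 beaker 528 [614.3 108.9  65.3]
```

View pics/scene9.png

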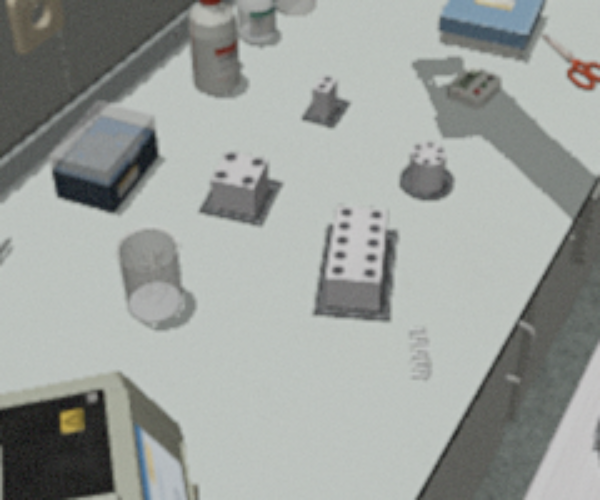

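View pics/top9.png

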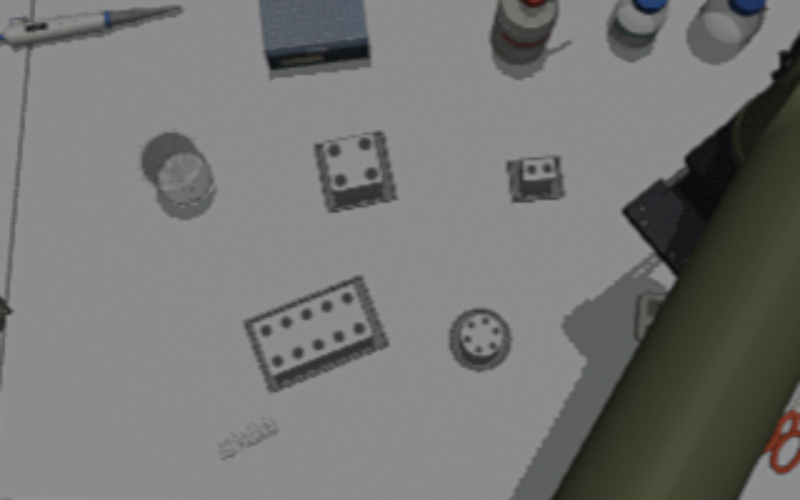

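Every block stands flat and square in its own tray. The scene crop shows them at (357,260), (242,185), (428,170) and (325,97), with the beaker at (150,280) and the timer at (473,87) where they began. Let the arm settle, then hand in.

>>> step_arm([
  [1, 0, 0, 0, 0],
  [1, 0, 0, 0, 0],
  [1, 0, 0, 0, 0],
  [1, 0, 0, 0, 0],
])

```text
time_s: 31.3
tool_pos: [0.5403, -0.4202, 0.2799]
tool_rot: [-16.7, 90.0, -66.7]
force: [-0.4, -0.3, -0.9]
grip_width: 0.0869
```

```bash
python3 -c "
from cell import env
print(env.sign_off())"
```

```text
the job is handed in; nothing more can be done
None
```

The stack is apart and all four blocks are in their own trays: small, round, square, then long. Each block touched the tray floor before I let go. The job took about 31 s of the 112 s allowed, and I handed it in with the gripper open and clear.

- **Placement:** the last check by both cameras showed every block upright and flat, its top at about 53 mm. Centres were within about 2 mm of the tray centres. Angles agreed to 1–2°, except one low-resolution reading of the small block that was about 3° off; the other camera had it square.
- **Bystanders:** in the scene camera the beaker and timer had not moved, to within 1 mm. In the last overhead picture the arm hid part of the timer, so that camera could not confirm the timer.
- **Disagreement:** the two cameras differ by about 2 mm in y, so I used their average or the overhead view.

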